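Close the curing chamber and start it

ROBOT

A 7-joint arm with a two-finger parallel gripper is mounted at the origin on a cart in front of the work surface, level with it; the furniture and walls round the work are solid. World frame = base frame: x ahead of the robot, y to its left, z up, the work surface at z = 0. Lengths are in mm, angles in rad, forces in N, time in s.
With the tool pointing down it reaches from about 400 to 875 mm from the base axis. Payload 4.4 kg.
Tool frame: the origin (TCP) lies midway between the tips of the shut fingers; the grasp point (between the pads) lies 19 mm behind it (ctrl.pinch_z is the distance from the TCP to the grasp point, in mm); z points along the fingers, y is the line along which they close (so a half turn about z gives the same grasp; the last joint's range is limited). The gripper opens to 85 mm and grips with 20 to 120 N. Pads are 22 mm wide; open, the fingers measure 114 mm over their backs; the gripper's body (76 mm by 85 mm) begins 54 mm behind the grasp point. The pads swing forward as they close: fully open they stand 13 mm farther back than shut.
Start: joints at [-1.29, 0.628, 0.038, 1.517, -0.027, 0.996, -0.02], TCP at [220.905, 611.326, 203.413] pointing down, gripper open.
Joint ranges: [-3.06, 3.06], [-0.37, 2.12], [-1.25, 1.32], [0.18, 2.47], [-1.1, 4.24], [0.23, 1.98], [-2.94, 2.94]. Speed limits (rad/s): [2.57, 2.57, 3.14, 3.14, 3.14, 3.14, 3.14].

INTERFACE

Orientations are given as [roll, pitch, yaw] about the fixed x, y, z axes, in that order (R = Rz(yaw) Ry(pitch) Rx(roll)).
In Python, from cell import read_state, cams, order, ctrl gives the robot as it stands.
- The arm moves only by the tool move_arm, never from a script. Its argument "targets" is text: rows parted by semicolons, each of 7 numbers parted by spaces: the gripper's target within -1 to 1 (fully open at 1, half-way at 0, shut at -1), then the shift along the tool's x, y, z in cm, then the turn, a rotation vector about the tool's x, y, z in degrees. A call has 1 to 5 rows; each row shifts and turns the commanded pose from where the row before left it, along the tool's axes as they then stand; what a row does not reach is not made up. A row lasts 1/12 s, in which the tool goes at most 41.7 mm and 7.16 degrees, less where a joint would pass 70% of its speed; a pose out of reach is approached as far as the arm can. A call with a gripper value outside its range is refused whole. The fingers move at their own pace and stop on an object; the grip force is fixed at half the most. Time passes only in rows, so rows that do not move let the fingers close. It gives the time, the measured TCP pose, the force, the opening and the grip force at its end, in the units of the state.
- read_state(): the state, without advancing time (a new reading comes with each control period).
- cams.get_image(name): name is "side" or "top"; returns a dict with "color" (480x640x3 uint8, red, green, blue), "fovy" (degrees; the focal length in pixels is half the picture's height over the tangent of half this angle, whatever the lens; pixels are square), "cx", "cy" (the principal point, pixels), "rvec" (rotation vector, rad) and "tvec" (3), from world to camera coordinates, as OpenCV has them. Camera axes: x right, y down, z forward; pixel columns grow to the right and rows downward; lengths in mm; the calibration is good to about 2 mm. A picture is of the moment at which its call begins. There is no depth.
- order.finish_job(): hands the job in; it is judged then, once.
The state is a dict: "clock": time; "qpos": joint angles; "qd": joint speeds; "tau": joint torques, N m; "eef_pos": TCP position; "tool_rot": TCP orientation; "force": force on the tool from outside, world axes, zero at the start; "torque": the same for the moment, N m; "width": finger opening in mm; "gripper_force": force on a finger pad.
Only numpy, scipy, OpenCV 4.12 (cv2) and the standard library are available. Lean on these libraries where they do the work, as an engineer would, in place of code of your own. Each camera call takes 0.05 s, during which the arm holds its last target. There are 200 camera calls.

TASK

Lower the amber cover of the curing chamber gently and without letting it drop, until it rests on the chamber's rim. Then start the cycle: press the green key on the sloped keypad firmly straight in, until it gives at about 9 N, keep it down for a good half second and let go, without ever loading it with more than 18 N. Do not press the red key, and leave the part in the chamber and the things round about where they are.

Things in the scene. Friction and masses are not known exactly. Their poses are not given: they have to be found in the camera images.
- curing_chamber: White curing chamber, fixed on a grey riser whose flat top is 108 mm above the work surface. Origin on the riser top; x points from keypad to hinge side, z up, yaw up to 0.25 rad. Reaches x -165 to +95 mm, y +-85 mm; rim 80 mm above the riser. In front a console slopes from x -165 mm (14 mm high) up to x -48 mm (52 mm high), 18 degrees. (The plastic bag beside the riser is mere background.)
- cover (a joint): Angle (rad) of the flat cover (grey frame, amber pane, 8 mm thick, 0.35 kg): 0 = closed on the rim, positive = open (starts 1.0 to 1.25). The stiff hinge holds it above about 0.8 rad; lower down it falls shut unless held. It must not slam: in the last 0.12 rad it may close at 1.5 rad/s at most. Its own weight keeps it closed.
- cover_hinge (a point): Middle of the cover's hinge axis, 84 mm above the riser at the chamber's far side (x +85 mm); the axis runs along the chamber's y.
- cover_bar (a point): Centre of the cover's handle: round steel bar, 12 mm thick, 100 mm long, parallel to the hinge axis and 165 mm from it, in the cover's plane, 38 mm before its front edge, on two 10 mm rods at its ends (88 mm of bar free between). Topmost part when open; closed, it lies 84 mm above the riser, about 40 mm clear of the console. The bar may turn between the fingers.
- start_key_mark (a point): Nominal centre of the green START key's face (48 mm along the chamber's y, 34 mm up the slope; parallel to the console: outward normal 18 degrees from vertical, leaning to the chamber's -x). Fixed to the chamber; but the grey keypad (142 x 52 mm) sits at an uncertain depth, so the true face is up to 7 mm above or below this point and must be felt.
- stop_key_mark (a point): The same for the red STOP key, of the same size, 68 mm beside the green one (on the chamber's -y side; white square on it). Not to be pressed.
- start_key (a joint): Travel of the green key (m): 0 = up, at most 0.002, too small to read reliably. It stands 2 mm proud of the keypad. Spring: 1 N at the start, 5 N per mm, 8 N at 1.4 mm where it switches, 11 N at its stop, rigid beyond. Springs back when released; damaged above 18 N.
- stop_key (a joint): The same for the red key: 0 = up.
- block_center (a point): Centre of the orange clamp block (30 x 70 x 38 mm) that is to be cured; it lies loose on the chamber's floor, 36 mm above the riser. Leave it.
- bottle_center (a point): Centre of the white solvent squeeze bottle with red cap (57 mm diameter, 130 mm high), standing loose on the riser behind the chamber. Leave it.
- tape_center (a point): Centre of the masking tape roll (94 mm diameter, 24 mm high) lying loose on the riser behind the chamber. Leave it.
- tin_center (a point): Centre of the flat blue steel tin (76 x 103 x 29 mm), lying loose on the riser behind the chamber. Leave it.

How it is judged (in metres and radians):
On the way, in this order (a step that is already met when the one before it is completed fails the run):
1. the cover has been lowered onto the rim (value of joint cover below 0.03 rad), for 0.2 s.
2. the green key is pressed past its switching point, with the cover closed, for 0.3 s (value of joint start_key above 0.0014 m and value of joint cover below 0.03 rad), for 0.3 s.
At the end, for the whole second after the job is handed in: The cover lies closed (below 0.03 rad), and both keys are up (less than 0.5 mm in) (value of joint cover below 0.03 rad and value of joint each of start_key, stop_key below 0.0005 m); the robot touches nothing.
It fails at once if the cover drops: it comes down faster than 1.5 rad/s in the last 0.12 rad (value of joint cover below 0.12 rad and velocity of joint cover below -1.5 rad/s).
It fails at once if the green key is pressed while the cover is open (value of joint start_key above 0.0014 m and value of joint cover above 0.06 rad).
It fails at once if the green key is loaded with more than 18 N (contact force between anything else and start_key above 18 N).
It fails at once if the red key is pressed (value of joint stop_key above 0.001 m).
It fails at once if the orange block, bottle, tape roll or tin is pushed more than 30 mm (distance of any of block_center, bottle_center, tape_center, tin_center from where it was at the start of the episode above 0.03 m).
It also fails if it takes over 56 s, if anything falls off the work surface, if the arm or the gripper's body presses on something with over 40 N, if the wrist force passes 120 N, or if a joint passes its speed limit or range.

## Working session

There is one attempt and no reset: what is moved stays moved. The work goes in short steps, Python scripts to look and compute and a tool call to move; the robot and the scene stay as the last step left them, time stands still between calls to the robot, and variables do not carry over. Pictures are saved under pics/ and viewed, at most 10 in all, crops included, and the job is handed in when it is done.

Besides the shell and the picture viewer there is one more tool, called after "Call:" as name(argument=value, ...) on one line, values as JSON. move_arm: Moves the arm, as the interface text tells. Its arguments: {"type":"object","properties":{"targets":{"type":"string"}},"required":["targets"]}

```bash
ls; mkdir -p pics
python3 - <<'E'
from cell import read_state,cams,ctrl
import cv2,numpy as np
s=read_state();print(s, ctrl.pinch_z)
for n in("side","top"):
    d=cams.get_image(n);cv2.imwrite(f"pics/{n}0.png",d["color"][:,:,::-1]);print(n,d["fovy"],d["cx"],d["cy"],d["rvec"],d["tvec"])
    np.savez(f"{n}0.npz",**d)
E
```

```text
pics
{'clock': 0.0, 'qpos': array([-1.28980087,  0.62936772,  0.03842587,  1.51833265, -0.02702257,
        0.99630678, -0.02002557]), 'qd': array([-2.11957099e-03,  2.57074125e-04,  9.91400280e-05, -7.88893191e-04,
       -2.52906620e-04,  8.81235750e-04, -1.41570802e-03]), 'tau': array([-1.19643068e-03, -5.63393497e+01,  1.22580741e+00, -1.93440109e+01,
        1.10445012e-02,  1.05606130e-02,  6.46311932e-06]), 'eef_pos': array([220.65694964, 610.69427872, 202.48615232]), 'tool_rot': array([-3.13969534e+00, -2.80603527e-06,  2.79477316e+00]), 'force': array([-0.74207043,  0.52336563, -0.69107421]), 'torque': array([ 0.02201639,  0.0368774 , -0.03671216]), 'gripper_force': 0.0, 'width': 85.42244339528997} 18.700000000000003
side 52.28842105656591 325.57641048784114 238.33848824651963 [ 0.23517984 -2.70185596  1.46491082] [619.68723501 153.5758388  980.92912907]
top 47.184381937484446 309.0894795951074 229.60045850420758 [ 1.91082472 -2.31368609  0.2463833 ] [218.7505279  595.63446693 901.58190962]
```

View pics/side0.png

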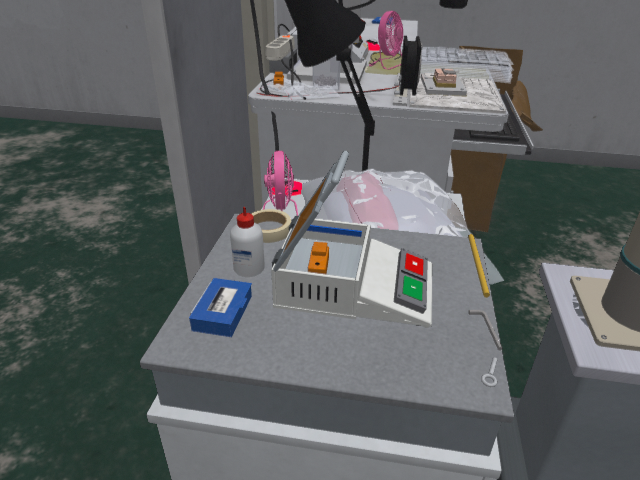

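View pics/top0.png

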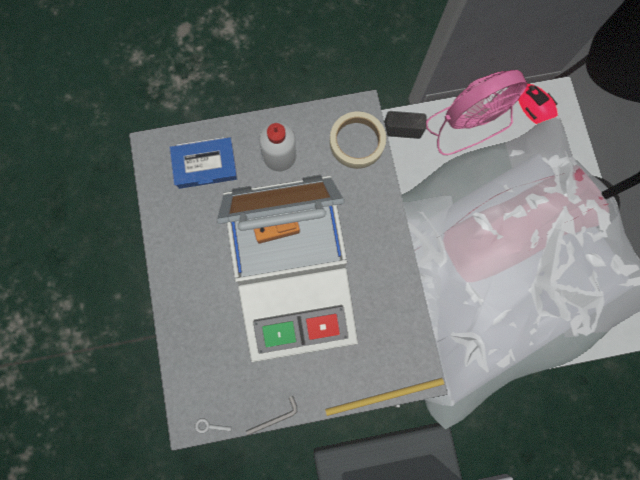

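Side view: green key near (411,289), red (413,264), open cover edge-on with its upper edge near (345,155). Top view: green (279,334), red (323,327), bar from about (240,224) to (326,212).

```bash
cat > h.py <<'E'
import cv2,numpy as np
def load(n,k=0):
    d=dict(np.load(f"{n}{k}.npz"));h=d["color"].shape[0]
    f=h/2/np.tan(np.radians(float(d["fovy"]))/2)
    K=np.array([[f,0,d["cx"]],[0,f,d["cy"]],[0,0,1.]])
    R=cv2.Rodrigues(d["rvec"])[0];t=d["tvec"].reshape(3)
    return d["color"],K,R,t
def ray(c,p):
    _,K,R,t=c;return -R.T@t, R.T@np.linalg.inv(K)@np.array([p[0],p[1],1.])
def onz(c,p,z):
    o,v=ray(c,p);return o+v*(z-o[2])/v[2]
def proj(c,X):
    _,K,R,t=c;q=K@(R@np.asarray(X,float)+t);return q[:2]/q[2]
def tri(a,p,b,q):
    o1,v1=ray(a,p);o2,v2=ray(b,q);v1=v1/np.linalg.norm(v1);v2=v2/np.linalg.norm(v2)
    s=np.linalg.lstsq(np.c_[v1,-v2],o2-o1,rcond=None)[0]
    A=o1+s[0]*v1;B=o2+s[1]*v2;return (A+B)/2,np.linalg.norm(A-B)
def blob(c,kind,box):
    hsv=cv2.cvtColor(c[0],cv2.COLOR_RGB2HSV);h,s,v=cv2.split(hsv)
    m=(s>130)&(v>80)&(((h>45)&(h<85)) if kind=="g" else ((h<6)|(h>174)))
    k=np.zeros_like(m);x0,y0,x1,y1=box;k[y0:y1,x0:x1]=m[y0:y1,x0:x1]
    cs,_=cv2.findContours(k.astype(np.uint8),cv2.RETR_EXTERNAL,cv2.CHAIN_APPROX_NONE)
    r=cv2.convexHull(max(cs,key=cv2.contourArea));M=cv2.moments(r)
    return np.array([M["m10"],M["m01"]])/M["m00"]
E
python3 - <<'E'
from h import *
S,T=load("side"),load("top")
P={}
for k in "gr":
    a=blob(S,k,(390,240,440,310));b=blob(T,k,(250,300,350,355));P[k],e=tri(S,a,T,b);print(k,a,b,P[k],e)
d=P["g"]-P["r"];print("sep",np.linalg.norm(d),"yaw",np.arctan2(-d[0],d[1]))
cv2.imwrite("pics/tc.png",cv2.resize(T[0][165:365,205:365,::-1],None,fx=3,fy=3,interpolation=cv2.INTER_CUBIC))
cv2.imwrite("pics/sc.png",cv2.resize(S[0][140:330,260:450,::-1],None,fx=3,fy=3,interpolation=cv2.INTER_CUBIC))
E
```

```text
g [412.46057884 287.63622754] [278.13525963 336.6440536 ] [454.45913155 184.1007949  147.03454857] 3.1849181631807446
r [413.92353644 263.85663082] [322.53588907 326.2137031 ] [454.91590316 114.38336262 145.8504898 ] 1.1412666066680437
sep 69.72898249465432 yaw 0.006551662356541399
```

View pics/tc.png

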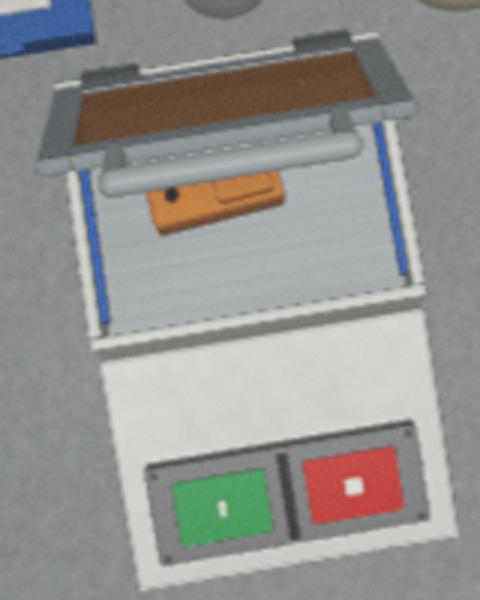

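View pics/sc.png

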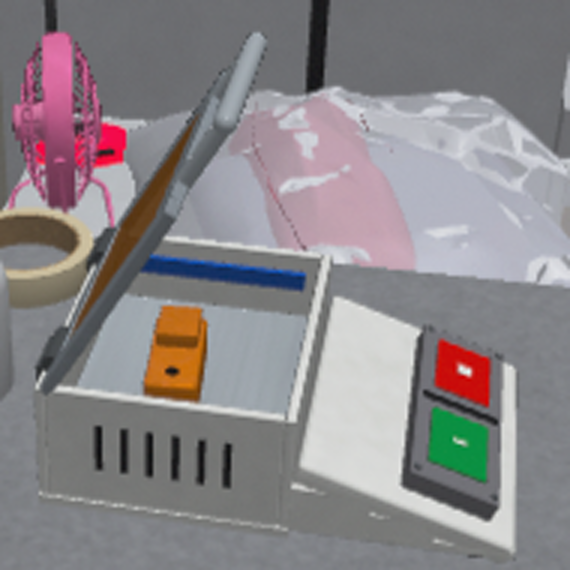

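```bash
sed -i 's/(s>130)&(v>80)/(s>110)\&(v>50)/;s/(h>45)&(h<85)/(h>40)\&(h<90)/' h.py
cat > a.py <<'E'
from h import *
S,T=load("side"),load("top")
P={}
for k in "gr":
    a=blob(S,k,(390,240,440,310));b=blob(T,k,(250,300,350,355));P[k],e=tri(S,a,T,b);print(k,a,b,P[k],e)
d=P["g"]-P["r"];print("sep",np.linalg.norm(d),"yaw",np.arctan2(-d[0],d[1]))
sc=lambda x,y:(260+x/3-.33,140+y/3-.33); tc=lambda x,y:(205+x/3-.33,165+y/3-.33)
# glyph centres
for n,a,b in(("green glyph",sc(460,440),tc(222,508)),("red glyph",sc(464,370),tc(353,486)),
 ("bar+y",sc(224,119),tc(107,182)),("bar-y",sc(258,42),tc(358,145)),
 ("rim front -y",sc(325,257),tc(424,295)),("rim front +y",sc(293,420),tc(94,345))):
    print(n,*tri(S,a,T,b))
# rim outer corners from top at z=188
for n,p,z in(("front -y",(424,292),188),("front +y",(93,343),188),("console toe +y",(140,588),122),("console toe -y",(457,537),122)):
    print(n,onz(T,tc(*p),z))
E
python3 a.py
```

```text
g [412.44921105 287.72386588] [278.6771091  333.85380599] [456.41860298 182.77685399 146.01450128] 0.9330419211469506
r [413.95204678 263.70994152] [322.36812046 326.27699896] [454.88979938 114.66986188 146.37143085] 1.071581806405221
sep 68.12508357859696 yaw -0.022443318399134514
green glyph [455.98357349 182.70345875 148.97429145] 1.1803111040196572
red glyph [454.34340233 114.88345493 148.12017176] 0.9108167689575409
bar+y [590.19480487 197.10337018 337.496197  ] 0.3965181054174859
bar-y [587.09826733  91.51159563 332.9690897 ] 0.4262068823002666
rim front -y [541.39954123  62.45729298 183.37000995] 2.9621096350636478
rim front +y [545.26537878 229.37806343 185.67439467] 1.525571007599052
front -y [540.77087772  62.67558037 188.        ]
front +y [546.78355635 229.43876742 188.        ]
console toe +y [425.1883723 233.1243299 122.       ]
console toe -y [419.36814093  65.52097382 122.        ]
```

Call:
move_arm(targets="1 0 0 -2 0 0 7.1;1 0 0 -2 0 0 7.1;1 0 0 -2 0 0 7.1;1 0 0 -2 0 0 7.1;1 0 0 -2 0 0 7.1")

```text
clock: 0.52
eef_pos: [220.7, 610.9, 303.8]
tool_rot: [-3.141, 0.001, 2.169]
force: [0.0, 0.4, -0.3]
width: 85.4
gripper_force: 0.0
```

Call:
move_arm(targets="1 0 0 -2.4 0 0 7.1;1 0 0 -2.4 0 0 7.1;1 0 0 -2.4 0 0 7.1;1 0 0 -2.4 0 0 7.1;1 0 0 -2.4 0 0 7.1")

```text
clock: 0.93
eef_pos: [220.6, 611.0, 424.2]
tool_rot: [-3.141, 0.001, 1.55]
force: [0.7, 0.3, 0.2]
width: 86.0
gripper_force: 0.0
```

```bash
cat > to.py <<'E'
import sys,numpy as np
from cell import read_state
from scipy.spatial.transform import Rotation as Ro
# usage: to.py x y z roll pitch yaw (deg) -> shift in tool axes (cm), turn (deg)
a=np.array(list(map(float,sys.argv[1:])))
s=read_state();R=Ro.from_euler("xyz",s["tool_rot"]);G=Ro.from_euler("xyz",a[3:],degrees=True)
np.set_printoptions(precision=3,suppress=True)
print("t",s["clock"],"pos",s["eef_pos"],"rot",np.degrees(s["tool_rot"]),"w",s["width"],"F",s["force"],"q",s["qpos"])
print("shift cm",R.inv().apply(a[:3]-s["eef_pos"])/10,"turn",(R.inv()*G).as_rotvec(degrees=True))
E
python3 to.py 588.6 144.3 420 180 0 88.3
```

```text
t 0.9333 pos [220.615 610.994 424.182] rot [-179.977    0.047   88.787] w 85.97803368070963 F [0.664 0.294 0.181] q [-1.471  0.52   0.389  1.144 -0.19   1.513 -1.139]
shift cm [-45.88   37.778   0.441] turn [-0.023  0.047  0.487]
```

Call:
move_arm(targets="1 -2.3 1.9 0 0 0 0.5;1 -2.3 1.9 0 0 0 0;1 -2.3 1.9 0 0 0 0;1 -2.3 1.9 0 0 0 0;1 -2.3 1.9 0 0 0 0")

```text
clock: 1.35
eef_pos: [313.8, 492.9, 423.0]
tool_rot: [-3.141, 0.001, 1.547]
force: [0.0, 0.4, -0.5]
width: 85.6
gripper_force: 0.0
```

Call:
move_arm(targets="1 -2.3 1.9 0 0 0 0;1 -2.3 1.9 0 0 0 0;1 -2.3 1.9 0 0 0 0;1 -2.3 1.9 0 0 0 0;1 -2.3 1.9 0 0 0 0")

```text
clock: 1.77
eef_pos: [406.0, 375.6, 423.1]
tool_rot: [-3.141, 0.0, 1.547]
force: [0.2, -0.3, 0.6]
width: 85.4
gripper_force: 0.0
```

Call:
move_arm(targets="1 -2.3 1.9 0 0 0 0;1 -2.3 1.9 0 0 0 0;1 -2.3 1.9 0 0 0 0;1 -2.3 1.9 0 0 0 0;1 -2.3 1.9 0 0 0 0")

```text
clock: 2.18
eef_pos: [498.2, 258.5, 423.1]
tool_rot: [-3.141, 0.0, 1.547]
force: [0.3, 0.8, -0.5]
width: 85.8
gripper_force: 0.0
```

Call:
move_arm(targets="1 -2.3 1.9 0 0 0 0;1 -2.3 1.9 0 0 0 0;1 -2.3 1.9 0 0 0 0;1 -2.3 1.9 0 0 0 0;1 0 0 0 0 0 0")

```text
clock: 2.6
eef_pos: [574.3, 158.6, 422.8]
tool_rot: [3.14, 0.005, 1.537]
force: [-1.1, -0.9, 0.1]
width: 85.1
gripper_force: 0.0
```

```bash
python3 to.py 588.6 144.3 317 180 0 88.3
```

```text
t 2.6 pos [574.345 158.564 422.838] rot [179.915   0.308  88.075] w 85.06967364034979 F [-1.068 -0.87   0.086] q [-0.637  0.432  0.528  1.317 -0.208  1.448 -0.158]
shift cm [-1.321  1.457 10.593] turn [ 0.084  0.308 -0.225]
```

Call:
move_arm(targets="1 -1.3 1.5 2 0 0 0;1 0 0 2 0 0 0;1 0 0 2 0 0 0;1 0 0 1 0 0 0;1 0 0 0 0 0 0")

```text
clock: 3.02
eef_pos: [584.5, 152.8, 350.7]
tool_rot: [-3.136, 0.001, 1.547]
force: [0.4, 0.5, -0.5]
width: 85.4
gripper_force: 0.0
```

```bash
python3 to.py 588.6 144.3 317 180 0 88.3
python3 - <<'E'
from cell import cams
import cv2,numpy as np
for n in("side","top"):np.savez(f"{n}1.npz",**cams.get_image(n))
from h import *
S,T=load("side",1),load("top",1)
a=cv2.resize(S[0][60:260,250:440,::-1],None,fx=2.1,fy=2.1,interpolation=3)
b=cv2.resize(T[0][130:330,190:380,::-1],None,fx=2,fy=2.1,interpolation=3)
cv2.imwrite("pics/g1.png",np.hstack([a,b]))
E
```

```text
t 3.0167 pos [584.485 152.814 350.687] rot [-179.69     0.077   88.64 ] w 85.39142500618797 F [ 0.427  0.453 -0.451] q [-0.61   0.481  0.509  1.435 -0.236  1.292 -0.107]
shift cm [-0.837  0.45   3.367] turn [-0.31   0.078  0.34 ]
```

View pics/g1.png

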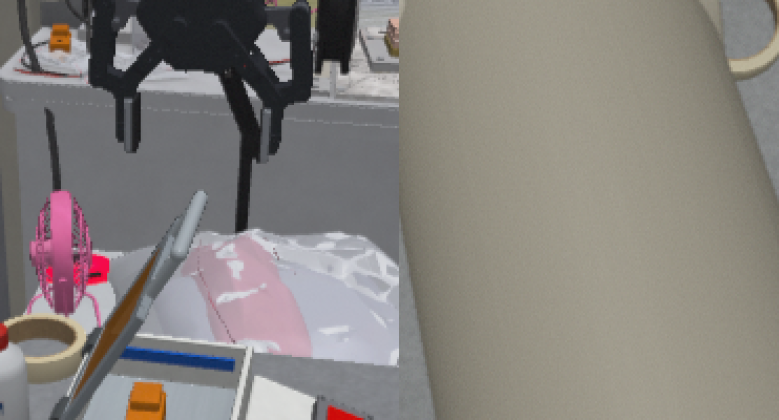

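Call:
move_arm(targets="1 -0.8 0.4 1 -0.3 0 0.3;1 0 0 1 0 0 0;1 0 0 1 0 0 0;1 0 0 0.3 0 0 0;1 0 0 0 0 0 0")

```text
clock: 3.53
eef_pos: [589.4, 145.2, 319.5]
tool_rot: [3.138, 0.0, 1.542]
force: [0.2, 0.5, -0.6]
width: 85.4
gripper_force: 0.0
```

```bash
python3 to.py 588.6 144.3 317 180 0 88.3
python3 - <<'E'
from cell import cams
import numpy as np
np.savez("side2.npz",**cams.get_image("side"))
from h import *
S=load("side",2)
print("proj",proj(S,(588.6,144.3,335)),proj(S,(588.6,144.3,330)),proj(S,(588.6,194,335)),proj(S,(588.6,94,335)))
cv2.imwrite("pics/g2.png",cv2.resize(S[0][100:230,280:410,::-1],None,fx=4,fy=4,interpolation=3))
E
```

```text
t 3.5333 pos [589.447 145.16  319.471] rot [179.814   0.003  88.368] w 85.35958437838265 F [ 0.198  0.491 -0.578] q [-0.596  0.5    0.504  1.491 -0.249  1.211 -0.085]
shift cm [-0.088 -0.083  0.247] turn [0.186 0.003 0.068]
proj [340.23792865 165.83933573] [340.11792584 168.81534211] [335.55341902 180.01359393] [344.48404714 152.99154916]
```

View pics/g2.png

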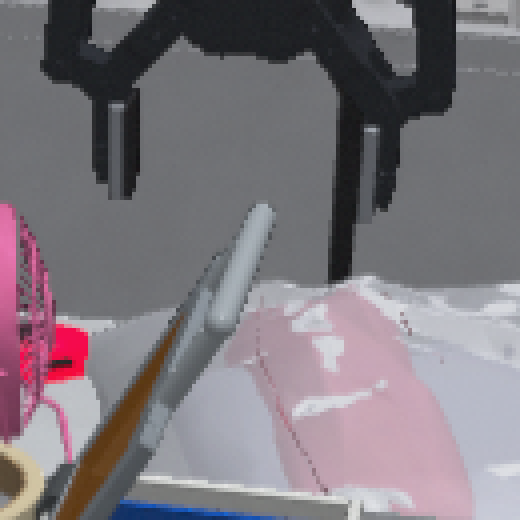

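Bar centre is at (340.5,166), matching the triangulated z 335, but the fingertip midpoint appears at about (340.6,151), higher than the TCP reading implies. I'll check the scale.

Run:
```python
from h import *
S=load("side",2);_,K,R,t=S
print("cam",-R.T@t,"depth",(R@np.array([589.4,145,332])+t)[2])
for dx in(-42.7,42.7):
  for dy in (-11,11):
    for z in (332.5,370): print(dx,dy,z,(proj(S,(589.4+dx,145.2+dy,z))-[280,100])*4)
```

```text
cam [505.67622611 829.86830212 652.24989018] depth 752.5638141094147
-42.7 -11 332.5 [351.6501731  267.91180331]
-42.7 -11 370 [358.42913835 176.48561648]
-42.7 11 332.5 [346.39746621 292.1875284 ]
-42.7 11 370 [353.19837767 199.13371174]
42.7 -11 332.5 [134.32770971 248.86993501]
42.7 -11 370 [135.0356373  158.22110457]
42.7 11 332.5 [123.8599887  272.33784446]
42.7 11 370 [124.29065434 180.08181195]
```

Call:
move_arm(targets="-0.3 0 0 0 0 0 0;-0.3 0 0 0 0 0 0;-0.3 0 0 0 0 0 0;-0.3 0 0 0 0 0 0;-0.3 0 0 0 0 0 0")

```text
clock: 4.0
eef_pos: [590.3, 144.5, 320.6]
tool_rot: [3.136, -0.0, 1.542]
force: [0.2, 0.9, 0.4]
width: 30.2
gripper_force: 0.0
```

Run:
```python
from cell import cams,read_state
import numpy as np
np.savez("side3.npz",**cams.get_image("side"))
from h import *
S=load("side",3);s=read_state();w=s["width"]/2;p=s["eef_pos"];print(s["width"],p,s["force"])
for dx in(-w,w):
  for dy in (-11,11): print(dx,dy,(proj(S,(p[0]+dx,p[1]+dy,p[2]))-[280,100])*4)
cv2.imwrite("pics/g3.png",cv2.resize(S[0][100:230,280:410,::-1],None,fx=4,fy=4,interpolation=3))
```

```text
29.907564523178014 [590.22776287 144.54623254 320.57546284] [-0.12400678  0.14748829 -0.9959799 ]
-14.953782261589007 -11 [277.01837326 288.73827053]
-14.953782261589007 11 [270.02367207 313.17656011]
14.953782261589007 -11 [201.6382915  282.00137092]
14.953782261589007 11 [192.85251975 306.15569878]
```

View pics/g3.png

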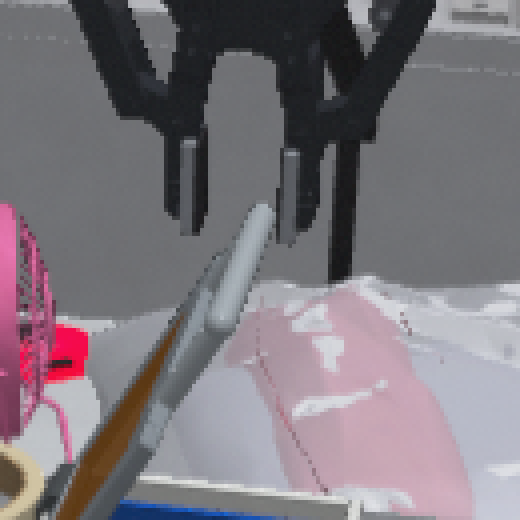

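Call:
move_arm(targets="-0.6 0 0 0 0 0 0;-0.8 0 0 0 0 0 0;-1 0 0 0 0 0 0;-1 0 0 0 0 0 0;-1 0 0 0 0 0 0")

```text
clock: 4.47
eef_pos: [590.2, 144.5, 320.4]
tool_rot: [3.136, -0.0, 1.542]
force: [-0.0, -0.6, 0.6]
width: -0.1
gripper_force: 0.0
```

Call:
move_arm(targets="-0.1 0 0 0 0 0 0;-0.1 0 0 0 0 0 0;-0.1 0 0 0 0 0 0;-0.1 0 0 0 0 0 0;-0.1 0 0 0 0 0 0")

```text
clock: 4.88
eef_pos: [590.2, 144.5, 320.4]
tool_rot: [3.136, -0.0, 1.542]
force: [0.1, -0.0, -0.4]
width: 38.6
gripper_force: 0.0
```

Call:
move_arm(targets="-0.1 0 0 0.7 0 0 0;-0.1 0 0 0.7 0 0 0;-0.1 0 0 0.7 0 0 0;-0.1 0 0 0.6 0 0 0;-0.1 0 0 0 0 0 0")

```text
clock: 5.3
eef_pos: [589.2, 144.5, 291.4]
tool_rot: [3.14, 0.001, 1.542]
force: [-0.3, 0.5, -0.5]
width: 38.2
gripper_force: 0.0
```

Run:
```python
from cell import cams,read_state
import numpy as np
np.savez("side4.npz",**cams.get_image("side"))
from h import *
S=load("side",4);s=read_state();print(s["width"],s["eef_pos"],s["force"],s["qpos"])
cv2.imwrite("pics/g4.png",cv2.resize(S[0][100:230,280:410,::-1],None,fx=4,fy=4,interpolation=3))
```

```text
38.55087723803741 [589.65017532 144.46434446 292.24079072] [ 0.64015224  0.01598905 -0.47270749] [-0.59157522  0.5203543   0.49670305  1.53513066 -0.26128884  1.14974082
 -0.07303692]
```

View pics/g4.png

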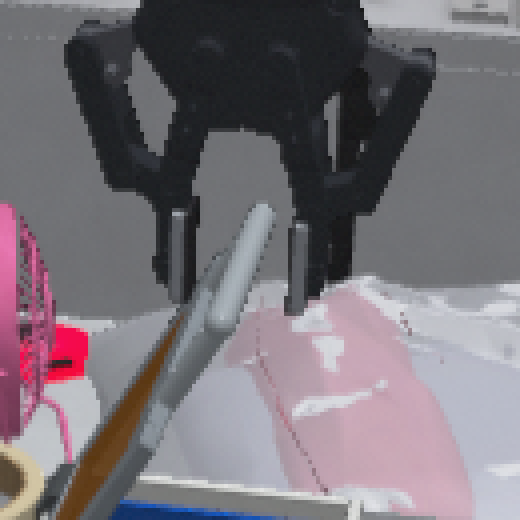

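Pads now sit at (180,208–302) and (300,220–313), straddling the bar centre (242,265) at mid-pad. Closing.

Call:
move_arm(targets="-0.5 0 0 0 0 0 0;-0.7 0 0 0 0 0 0;-1 0 0 0 0 0 0;-1 0 0 0 0 0 0;-1 0 0 0 0 0 0")

```text
clock: 5.77
eef_pos: [590.1, 144.5, 293.8]
tool_rot: [3.136, -0.0, 1.542]
force: [-2.6, -0.5, 3.0]
width: 9.6
gripper_force: 58.6
```

```bash
python3 to.py 588.6 144.3 290 180 0 88.3
```

```text
t 5.7667 pos [590.121 144.522 293.807] rot [179.706  -0.015  88.336] w 9.60269969714488 F [-2.596 -0.474  2.957] q [-0.592  0.519  0.497  1.534 -0.261  1.151 -0.073]
shift cm [-0.027 -0.153  0.38 ] turn [ 0.294 -0.015  0.036]
```

Call:
move_arm(targets="-1 0 -0.35 0.21 0 0 0;-1 0 -0.35 0.22 0 0 0;-1 0 -0.34 0.23 0 0 0;-1 0 -0.34 0.23 0 0 0;-1 0 0 0 0 0 0")

```text
clock: 6.18
eef_pos: [577.4, 144.9, 285.7]
tool_rot: [3.133, -0.001, 1.542]
force: [-1.8, 0.2, 5.5]
width: 9.8
gripper_force: 59.1
```

Call:
move_arm(targets="-1 0 -0.66 0.5 0 0 0;-1 0 -0.63 0.53 0 0 0;-1 0 -0.61 0.56 0 0 0;-1 0 -0.58 0.59 0 0 0;-1 0 0 0 0 0 0")

```text
clock: 6.6
eef_pos: [550.9, 145.4, 261.5]
tool_rot: [3.137, 0.001, 1.542]
force: [-0.7, -0.4, -1.1]
width: 9.5
gripper_force: 60.8
```

Run:
```python
import numpy as np
th=np.arange(.75,-.001,-.05)
for a,b in zip(th,th[1:]):print(round(b,2),np.round([16.5*(np.cos(a)-np.cos(b)),16.5*(np.sin(a)-np.sin(b))],2))
```

```text
0.7 [-0.55  0.62]
0.65 [-0.52  0.64]
0.6 [-0.48  0.67]
0.55 [-0.45  0.69]
0.5 [-0.41  0.71]
0.45 [-0.38  0.73]
0.4 [-0.34  0.75]
0.35 [-0.3   0.77]
0.3 [-0.26  0.78]
0.25 [-0.22  0.79]
0.2 [-0.18  0.8 ]
0.15 [-0.14  0.81]
0.1 [-0.1   0.82]
0.05 [-0.06  0.82]
-0.0 [-0.02  0.82]
```

Call:
move_arm(targets="-1 0 -0.55 0.62 0 0 0;-1 0 -0.52 0.64 0 0 0;-1 0 -0.48 0.67 0 0 0;-1 0 -0.45 0.69 0 0 0;-1 0 0 0 0 0 0")

```text
clock: 7.02
eef_pos: [531.0, 145.9, 234.6]
tool_rot: [3.138, 0.001, 1.542]
force: [-0.0, -0.9, -1.4]
width: 9.8
gripper_force: 62.4
```

Call:
move_arm(targets="-1 0 -0.41 0.71 0 0 0;-1 0 -0.38 0.73 0 0 0;-1 0 -0.34 0.75 0 0 0;-1 0 -0.3 0.77 0 0 0;-1 0 0 0 0 0 0")

```text
clock: 7.43
eef_pos: [516.7, 146.2, 204.7]
tool_rot: [3.139, 0.001, 1.542]
force: [-0.3, -2.5, -1.7]
width: 9.8
gripper_force: 64.2
```

```bash
python3 to.py 588.6 144.3 290 180 0 88.3;  python3 - <<'E'
from cell import cams
import numpy as np
np.savez("side5.npz",**cams.get_image("side"))
from h import *
S=load("side",5)
cv2.imwrite("pics/g5.png",cv2.resize(S[0][150:330,260:450,::-1],None,fx=3,fy=3,interpolation=3))
E
```

```text
t 7.4333 pos [516.702 146.202 204.738] rot [179.827   0.075  88.322] w 9.827966707709018 F [-0.335 -2.452 -1.707] q [-0.646  0.501  0.471  1.843 -0.288  0.863 -0.065]
shift cm [ 0.009  7.218 -8.504] turn [0.173 0.075 0.022]
```

View pics/g5.png

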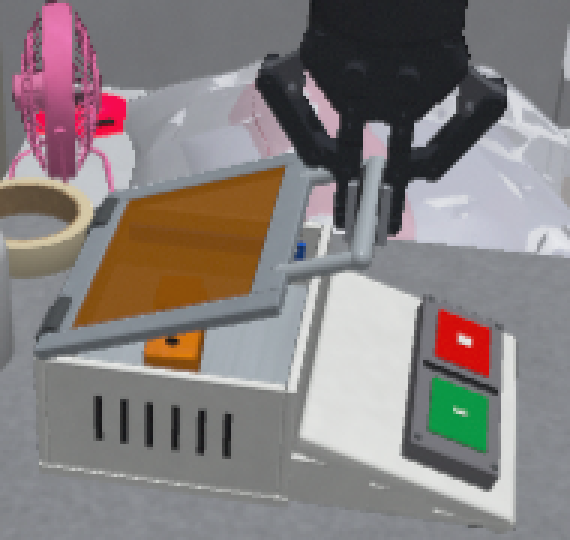

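The cover is at about 0.35 rad, bar held between the pads at about (375,200) in the crop. Continuing.

Call:
move_arm(targets="-1 0 -0.26 0.78 0 0 0;-1 0 -0.22 0.79 0 0 0;-1 0 -0.18 0.8 0 0 0;-1 0 -0.14 0.7 0 0 0;-1 0 0 0 0 0 0")

```text
clock: 7.9
eef_pos: [508.6, 146.4, 174.4]
tool_rot: [3.14, 0.001, 1.541]
force: [-2.0, -2.0, -1.3]
width: 9.4
gripper_force: 66.0
```

Call:
move_arm(targets="-1 0 -0.06 0.4 0 0 0;-1 0 -0.05 0.4 0 0 0;-1 0 -0.04 0.4 0 0 0;-1 0 -0.02 0.3 0 0 0;-1 0 0 0 0 0 0")

```text
clock: 8.32
eef_pos: [506.8, 146.5, 160.3]
tool_rot: [3.14, 0.001, 1.541]
force: [-5.8, -2.9, 1.1]
width: 9.9
gripper_force: 66.2
```

Call:
move_arm(targets="-1 0 0 0.25 0 0 0;-1 0 0 0.25 0 0 0;-1 0 0 0.2 0 0 0;-1 0 0 0.1 0 0 0;-1 0 0 0 0 0 0")

```text
clock: 8.73
eef_pos: [506.2, 146.5, 152.1]
tool_rot: [3.141, 0.001, 1.542]
force: [-5.2, -2.4, -0.5]
width: 9.8
gripper_force: 67.2
```

Call:
move_arm(targets="-1 0 0.03 0.15 0 0 0;-1 0 0 0.1 0 0 0;-1 0 0 0.1 0 0 0;-1 0 0 0 0 0 0")

```text
clock: 9.07
eef_pos: [506.0, 146.5, 148.6]
tool_rot: [-3.141, 0.001, 1.542]
force: [-6.4, -4.2, -0.1]
width: 9.7
gripper_force: 67.2
```

Call:
move_arm(targets="-1 0 0.03 0.1 0 0 0;-1 0 0 0.1 0 0 0;-1 0 0 0.1 0 0 0;-1 0 0 0 0 0 0")

```text
clock: 9.4
eef_pos: [505.9, 146.5, 145.6]
tool_rot: [-3.14, 0.001, 1.542]
force: [-8.0, -3.1, 1.4]
width: 9.8
gripper_force: 67.3
```

Call:
move_arm(targets="-1 0 0 0.1 0 0 0;-1 0 0 0.1 0 0 0;-1 0 0 0.1 0 0 0;-1 0 0 0 0 0 0")

```text
clock: 9.73
eef_pos: [505.8, 146.6, 143.8]
tool_rot: [-3.14, -0.0, 1.542]
force: [-9.2, -3.7, 10.6]
width: 9.9
gripper_force: 69.2
```

Call:
move_arm(targets="-1 0 0.03 0.1 0 0 0;-1 0 0 0.1 0 0 0;-1 0 0 0 0 0 0;-1 0 0 0 0 0 0")

```text
clock: 10.07
eef_pos: [505.9, 146.6, 143.5]
tool_rot: [-3.14, -0.001, 1.541]
force: [-14.0, -4.2, 27.9]
width: 10.0
gripper_force: 71.1
```

Call:
move_arm(targets="-1 -0.05 -0.05 -0.15 0 0 0;-1 0 -0.05 -0.1 0 0 0;-0.42 0 0 0 0 0 0;-0.42 0 0 0 0 0 0;-0.42 0 0 0 0 0 0")

```text
clock: 10.48
eef_pos: [509.8, 147.3, 144.2]
tool_rot: [3.134, -0.001, 1.542]
force: [-0.1, -0.7, 0.1]
width: 24.9
gripper_force: 0.0
```

Call:
move_arm(targets="-0.42 0 -0.3 0 0 0 0;-0.42 0 0 -0.5 0 0 0;-0.42 0 0 -1 0 0 0;-0.42 0 0 -2 0 0 0;-0.42 0 0 -2 0 0 0")

```text
clock: 10.9
eef_pos: [505.0, 146.4, 199.8]
tool_rot: [3.137, 0.0, 1.541]
force: [1.2, 0.7, -0.3]
width: 24.9
gripper_force: 0.0
```

Call:
move_arm(targets="-0.42 0 0 -3 0 0 0;-1 0 0 -3 0 0 0;-1 0 0 -2 0 0 0;-1 0 0 0 0 0 0;-1 0 0 0 0 0 0")

```text
clock: 11.32
eef_pos: [505.6, 146.8, 280.6]
tool_rot: [3.133, -0.002, 1.542]
force: [0.7, 0.3, -1.6]
width: -0.3
gripper_force: 0.0
```

Run:
```python
from cell import cams,read_state
import numpy as np
for n in("side","top"): np.savez(f"{n}6.npz",**cams.get_image(n))
from h import *
s=read_state();print(s["eef_pos"],np.degrees(s["tool_rot"]),s["force"],s["width"])
S=load("side",6);T=load("top",6)
print("tcp proj in crop",(proj(S,s["eef_pos"])-[260,100])*2,"real(+27)",(proj(S,s["eef_pos"]+[0,0,27])-[260,100])*2)
a=cv2.resize(S[0][100:330,250:450,::-1],None,fx=2,fy=2,interpolation=3)
b=cv2.resize(T[0][140:370,200:390,::-1],None,fx=2,fy=2,interpolation=3)
cv2.imwrite("pics/g6.png",np.hstack([a,b]))
```

```text
[504.11351333 146.52379296 278.43944946] [1.79752151e+02 6.47722182e-04 8.83311763e+01] [-0.62795594  0.56021479  0.06513367] 0.15524612189956483
tcp proj in crop [263.6916553  208.13767843] real(+27) [267.00399251 177.53821742]
```

View pics/g6.png

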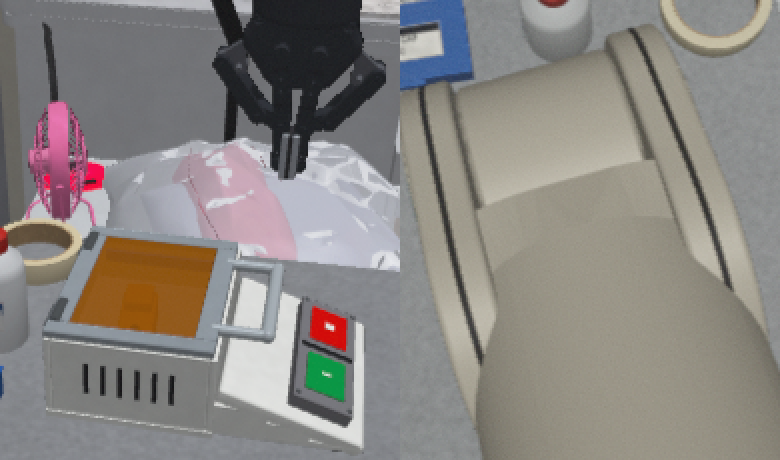

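The cover lies closed on the rim and the gripper is clear, shut tips at (288,178) in the left crop, i.e. about 28 mm above the reported TCP. Now going to the key with the tool tilted 18°.

Call:
move_arm(targets="-1 1.2 -2 0 0 0 0;-1 1.2 -2 0 0 0 0;-1 1.2 -2 0 0 0 0;-1 0 0 0 -6 0 0;-1 0 0 0 -6 0 0")

```text
clock: 11.83
eef_pos: [445.8, 184.8, 277.6]
tool_rot: [2.924, 0.0, 1.542]
force: [-0.6, 0.1, -0.2]
width: -0.3
gripper_force: 0.0
```

Call:
move_arm(targets="-1 0 0 0 -6 0 0;-1 0 0 0 0 0 0;-1 0 0 0 0 0 0")

```text
clock: 12.08
eef_pos: [442.9, 184.9, 277.1]
tool_rot: [2.826, 0.002, 1.546]
force: [1.8, 0.3, -0.1]
width: -0.0
gripper_force: 0.0
```

Run:
```python
from cell import cams,read_state
import numpy as np
np.savez("side7.npz",**cams.get_image("side"))
from h import *
from scipy.spatial.transform import Rotation as Ro
s=read_state();p=s["eef_pos"];R=Ro.from_euler("xyz",s["tool_rot"]).as_matrix();print(p,np.degrees(s["tool_rot"]),s["force"],"toolz",R[:,2])
S0=load("side",0);
for k in(6,7):
    S=load("side",k);d=cv2.absdiff(S[0],S0[0]).max(2)
    d[235:]=0;d[:60]=0   # keep above the chamber
    m=(d>25).astype(np.uint8);m[:,:355]=0
    m=cv2.morphologyEx(m,cv2.MORPH_OPEN,np.ones((3,3)))
    ys=np.where(m.any(1))[0];print(k,"rows",ys.min(),ys.max())
    for y in range(ys.max()-16,ys.max()+1,2):
        xs=np.where(m[y])[0];print(y,xs.min(),xs.max(),end="; ")
    print()
    q=p if k==7 else np.array([504.1,146.5,278.4]);RR=R if k==7 else np.diag([1,1,-1.])[[1,0,2]]
    for n,o in(("A",np.array([0,0,28.])),("B",-28*RR[:,2])):
        print(n,[np.round(proj(S,q+o+RR@[a,b,0]),1) for a in(-11,11) for b in(-6.5,6.5)])
```

```text
[445.20000017 184.84818846 278.09891365] [1.61795148e+02 3.62750866e-02 8.84382727e+01] [0.64894165 0.1870258  0.86837933] toolz [ 0.31228293 -0.00911575 -0.94994541]
6 rows 60 234Traceback (most recent call last):
  File "<stdin>", line 15, in <module>
    return umr_minimum(a, axis, None, out, keepdims, initial, where)
ValueError: zero-size array to reduction operation minimum which has no identity
```

```bash
cat > tip.py <<'E'
from h import *
from scipy.spatial.transform import Rotation as Ro
def tip(k,q,rot,bg=0):
    R=Ro.from_euler("xyz",rot).as_matrix();S=load("side",k);d=cv2.absdiff(S[0],load("side",bg)[0]).max(2)
    A=proj(S,q+[0,0,28]);B=proj(S,q-28*R[:,2]);c=A.astype(int)
    m=(d>25).astype(np.uint8);n,l,st,_=cv2.connectedComponentsWithStats(m)
    roi=l[max(c[1]-45,0):c[1]-10,c[0]-30:c[0]+30];j=np.bincount(roi[roi>0]).argmax()
    ys,xs=np.where(l==j);y1=ys.max();print("bottom",y1)
    for y in range(y1-24,y1+1,3):
        x=xs[ys==y];
        if len(x):print(y,x.min(),x.max(),end="; ")
    print()
    for n_,o in(("A",np.array([0,0,28.])),("B",-28*R[:,2]),("0",np.zeros(3))):
        print(n_,[np.round(proj(S,q+o+R@[a,b,0]),1).tolist() for a in(-11,11) for b in(-6.5,6.5)])
E
python3 - <<'E'
from tip import *
tip(6,np.array([504.1,146.5,278.4]),np.radians([179.75,0,88.33]))
tip(7,np.array([445.2,184.85,278.1]),np.radians([161.795,.036,88.438]))
E
```

```text
bottom 189
165 386 416; 168 386 404; 171 386 403; 174 386 403; 177 385 403; 180 385 402; 183 385 402; 186 389 400; 189 389 396; 
A [[398.3, 185.5], [389.9, 184.6], [397.3, 191.9], [388.8, 191.0]]
B [[398.4, 185.5], [390.0, 184.6], [397.4, 191.9], [388.8, 191.0]]
0 [[396.5, 201.3], [388.3, 200.3], [395.5, 207.9], [387.1, 207.0]]
bottom 210
186 440 490; 189 439 483; 192 437 476; 195 436 459; 198 435 457; 201 435 455; 204 436 453; 207 436 451; 210 443 445; 
A [[436.8, 202.1], [428.7, 198.8], [436.8, 209.3], [428.5, 205.9]]
B [[442.7, 203.6], [434.6, 200.3], [442.8, 210.8], [434.5, 207.4]]
0 [[434.1, 218.3], [426.2, 215.1], [434.0, 225.8], [425.9, 222.5]]
```

```bash
python3 to.py 456.2 182.8 147.5 162 0 88.3
```

```text
t 12.1333 pos [445.2   184.848 278.099] rot [161.795   0.036  88.438] w 0.30978784389940595 F [0.649 0.187 0.868] q [-1.123  0.185  0.626  2.141  0.102  0.58  -0.625]
shift cm [-0.166 -3.03  12.752] turn [ 0.205 -0.008  0.143]
```

Call:
move_arm(targets="-1 -0.15 -1.5 2.5 0.2 0 0.1;-1 0 -1.5 2.5 0 0 0;-1 0 0 2.5 0 0 0;-1 0 0 2.5 0 0 0;-1 0 0 1.7 0 0 0")

```text
clock: 12.55
eef_pos: [455.5, 181.8, 159.5]
tool_rot: [2.836, 0.006, 1.535]
force: [5.3, 1.4, 0.8]
width: 0.0
gripper_force: 0.0
```

Call:
move_arm(targets="-1 0 0 0.8 0 0 0;-1 0 0 0 0 0 0;-1 0 0 0 0 0 0")

```text
clock: 12.8
eef_pos: [457.3, 181.7, 157.4]
tool_rot: [2.836, 0.006, 1.535]
force: [0.5, -0.3, -0.7]
width: -0.1
gripper_force: 0.0
```

```bash
python3 to.py 456.2 182.8 147.5 162 0 88.3
python3 - <<'E'
from cell import cams,read_state
import numpy as np
np.savez("side8.npz",**cams.get_image("side"));np.savez("top8.npz",**cams.get_image("top"))
from tip import *
s=read_state();tip(8,s["eef_pos"],s["tool_rot"],6)
S=load("side",8);R=Ro.from_euler("xyz",s["tool_rot"]).as_matrix()
print("key proj",proj(S,(456.2,182.8,147.5)))
for a,n in(("g","side"),("r","side")):
    try:print(a,blob(S,a,(390,240,440,310)))
    except Exception as e:print(a,e)
E
```

```text
t 12.8 pos [457.255 181.712 157.449] rot [162.469   0.324  87.962] w -0.07971239563372186 F [ 0.477 -0.288 -0.668] q [-0.807  0.402  0.317  2.271  0.193  0.234 -0.747]
shift cm [ 0.111 -0.404  0.915] turn [-0.47   0.412 -0.223]
bottom 274
250 420 478; 253 419 470; 256 417 462; 259 415 454; 262 415 436; 265 415 434; 268 416 432; 271 416 430; 274 422 422; 
A [[418.9, 265.4], [411.5, 262.4], [418.4, 273.5], [410.8, 270.4]]
B [[424.1, 266.8], [416.7, 263.8], [423.7, 274.9], [416.1, 271.9]]
0 [[416.8, 279.0], [409.6, 276.1], [416.2, 287.3], [408.8, 284.3]]
key proj [412.40617988 286.98723054]
g [412.43574594 287.71393402]
r [412.58139535 263.8534179 ]
```

Call:
move_arm(targets="-1 0 0 -0.5 5 0 0;-1 0 0 -0.5 4.5 0 0;-1 0 0 0 0 0 0")

```text
clock: 13.15
eef_pos: [457.9, 184.2, 169.9]
tool_rot: [2.996, 0.0, 1.535]
force: [1.6, -0.2, -0.2]
width: -0.1
gripper_force: 0.0
```

```bash
python3 to.py 454.2 182.9 136.8 172 0 88.3
```

```text
t 13.15 pos [457.863 184.155 169.937] rot [171.64    0.02   87.958] w -0.050551312258138935 F [ 1.611 -0.202 -0.18 ] q [-0.562  0.4    0.089  2.112  0.078  0.506 -0.583]
shift cm [-0.137 -0.84   3.226] turn [ 0.36   0.068 -0.336]
```

Call:
move_arm(targets="-1 -0.1 -0.8 0.5 0.3 0 -0.3;-1 0 0 1 0 0 0;-1 0 0 1 0 0 0;-1 0 0 0.6 0 0 0;-1 0 0 0 0 0 0")

```text
clock: 13.57
eef_pos: [446.7, 181.5, 133.9]
tool_rot: [3.008, 0.009, 1.545]
force: [-1.1, -0.9, 0.2]
width: 0.2
gripper_force: 0.0
```

```bash
python3 to.py 454.2 182.9 136.8 172 0 88.3
python3 - <<'E'
from cell import cams,read_state
import numpy as np
np.savez("side9.npz",**cams.get_image("side"))
from tip import *
s=read_state();tip(9,s["eef_pos"],s["tool_rot"],6)
E
```

```text
t 13.5667 pos [446.705 181.464 133.885] rot [172.367   0.494  88.507] w 0.16957367666539175 F [-1.118 -0.937  0.189] q [-0.567  0.456  0.089  2.163  0.084  0.414 -0.59 ]
shift cm [ 0.161  0.778 -0.191] turn [-0.366  0.461  0.272]
bottom 284
260 411 463; 263 418 458; 266 417 452; 269 416 436; 272 415 434; 275 416 433; 278 416 432; 281 418 431; 284 419 424; 
A [[423.0, 276.8], [415.3, 275.0], [422.7, 285.1], [414.8, 283.2]]
B [[425.3, 277.3], [417.6, 275.5], [425.0, 285.6], [417.1, 283.7]]
0 [[420.9, 290.1], [413.3, 288.2], [420.5, 298.5], [412.7, 296.6]]
```

Call:
move_arm(targets="-1 0.15 0.75 -0.2 -0.3 0.4 0.2;-1 0 0 0 0 0 0;-1 0 0 0 0 0 0")

```text
clock: 13.87
eef_pos: [457.2, 183.7, 139.3]
tool_rot: [2.999, -0.002, 1.541]
force: [-0.9, -0.4, -0.4]
width: 0.1
gripper_force: 0.0
```

```bash
python3 to.py 454.2 182.9 136.8 172 0 88.3
python3 - <<'E'
from cell import cams,read_state
import numpy as np
np.savez("side10.npz",**cams.get_image("side"))
from tip import *
s=read_state();tip(10,s["eef_pos"],s["tool_rot"],6)
E
```

```text
t 13.8667 pos [457.243 183.684 139.265] rot [171.807  -0.128  88.274] w 0.11073155066392996 F [-0.905 -0.381 -0.402] q [-0.551  0.453  0.081  2.145  0.079  0.421 -0.581]
shift cm [-0.088 -0.334  0.201] turn [ 0.193 -0.123 -0.044]
bottom 282
258 411 456; 261 412 450; 264 411 445; 267 410 430; 270 410 429; 273 410 427; 276 410 426; 279 412 425; 282 417 420; 
A [[417.6, 274.7], [409.8, 272.8], [417.1, 282.9], [409.2, 280.9]]
B [[420.0, 275.2], [412.2, 273.2], [419.6, 283.3], [411.6, 281.3]]
0 [[415.5, 288.1], [407.9, 286.2], [415.0, 296.3], [407.2, 294.4]]
```

Call:
move_arm(targets="-1 0 -0.2 0.3 0 0 0;-1 0 0.05 0.3 0 0 0;-1 0 0.05 0.3 0 0 0;-1 0 0.04 0.2 0 0 0;-1 0 0 0 0 0 0")

```text
clock: 14.33
eef_pos: [457.3, 183.2, 127.0]
tool_rot: [3.001, -0.001, 1.541]
force: [-0.4, 1.0, 0.7]
width: 0.1
gripper_force: 0.0
```

Call:
move_arm(targets="-1 0 0.02 0.1 0 0 0;-1 0 0 0 0 0 0;-1 0 0.02 0.1 0 0 0;-1 0 0 0 0 0 0")

```text
clock: 14.67
eef_pos: [458.1, 183.4, 125.6]
tool_rot: [3.0, -0.001, 1.541]
force: [-0.5, 0.4, 0.3]
width: -0.2
gripper_force: 0.0
```

```bash
python3 to.py 457 182.9 117 172 0 88.3
```

```text
t 14.6667 pos [458.124 183.389 125.628] rot [171.906  -0.076  88.294] w -0.1754458780544921 F [-0.473  0.445  0.262] q [-0.549  0.479  0.081  2.154  0.08   0.387 -0.582]
shift cm [-0.053 -0.231  0.839] turn [ 0.094 -0.074 -0.017]
```

Call:
move_arm(targets="-1 0 0.02 0.1 0 0 0;-1 0 0.02 0.1 0 0 0;-1 0 0.02 0.1 0 0 0;-1 0 0 0 0 0 0;-1 0 0 0 0 0 0")

```text
clock: 15.08
eef_pos: [459.0, 183.3, 122.7]
tool_rot: [3.001, -0.001, 1.541]
force: [-0.0, -0.2, 0.0]
width: 0.0
gripper_force: 0.0
```

Call:
move_arm(targets="-1 0 0.02 0.1 0 0 0;-1 0 0.02 0.1 0 0 0;-1 0 0 0 0 0 0;-1 0 0 0 0 0 0")

```text
clock: 15.42
eef_pos: [459.7, 183.4, 121.1]
tool_rot: [3.0, -0.001, 1.541]
force: [-1.5, 0.5, 5.3]
width: 0.3
gripper_force: 2.7
```

Call:
move_arm(targets="-1 0 0.01 0.05 0 0 0;-1 0 0 0 0 0 0;-1 0 0 0 0 0 0")

```text
clock: 15.67
eef_pos: [459.9, 183.4, 120.8]
tool_rot: [3.0, -0.002, 1.541]
force: [-2.0, 0.2, 7.6]
width: 0.2
gripper_force: 3.5
```

Call:
move_arm(targets="-1 0 0.01 0.05 0 0 0;-1 0 0 0 0 0 0;-1 0 0 0 0 0 0")

```text
clock: 15.92
eef_pos: [460.0, 183.4, 120.5]
tool_rot: [3.0, -0.002, 1.541]
force: [-2.1, -0.2, 7.6]
width: -0.1
gripper_force: 4.3
```

Call:
move_arm(targets="-1 0 0.01 0.05 0 0 0;-1 0 0 0 0 0 0;-1 0 0 0 0 0 0")

```text
clock: 16.17
eef_pos: [460.0, 183.4, 120.2]
tool_rot: [3.0, -0.002, 1.541]
force: [-4.2, -0.9, 11.4]
width: -0.1
gripper_force: 6.2
```

Call:
move_arm(targets="-1 0 0.01 0.03 0 0 0;-1 0 0 0 0 0 0;-1 0 0 0 0 0 0")

```text
clock: 16.42
eef_pos: [460.1, 183.4, 120.2]
tool_rot: [3.0, -0.002, 1.541]
force: [-5.7, -1.3, 14.2]
width: -0.2
gripper_force: 7.7
```

Call:
move_arm(targets="-1 0 0 -0.01 0 0 0;-1 0 0 0 0 0 0;-1 0 0 0 0 0 0;-1 0 0 0 0 0 0;-1 0 0 0 0 0 0")

```text
clock: 16.83
eef_pos: [460.1, 183.4, 120.2]
tool_rot: [3.0, -0.002, 1.541]
force: [-4.5, -1.0, 13.5]
width: 0.0
gripper_force: 7.2
```

Call:
move_arm(targets="-1 0 0 0 0 0 0;-1 0 0 0 0 0 0;-1 0 0 0 0 0 0;-1 0 0 0 0 0 0;-1 0 0 0 0 0 0")

```text
clock: 17.25
eef_pos: [460.1, 183.4, 120.2]
tool_rot: [3.0, -0.002, 1.541]
force: [-4.6, -0.3, 12.5]
width: -0.1
gripper_force: 7.2
```

Call:
move_arm(targets="-1 0 -0.05 -0.3 0 0 0;-1 0 -0.1 -0.6 0 0 0;-1 0 -0.2 -1 0 0 0;-1 0 -0.3 -2 0 0 0;-1 0 -0.3 -2 0 0 0")

```text
clock: 17.67
eef_pos: [441.9, 183.4, 176.9]
tool_rot: [3.002, -0.0, 1.541]
force: [0.6, 0.4, -0.4]
width: 0.1
gripper_force: 0.0
```

Call:
move_arm(targets="-1 0 0 -3 0 0 0;-1 0 0 -3 0 0 0;-1 0 0 0 0 0 0;-1 0 0 0 0 0 0")

```text
clock: 18.0
eef_pos: [435.0, 184.6, 237.8]
tool_rot: [2.997, -0.004, 1.541]
force: [-0.2, -0.2, -0.7]
width: 0.2
gripper_force: 0.0
```

```bash
python3 -c "
from cell import order;print(order.finish_job())"
```

```text
the job is handed in; nothing more can be done
None
```

I lowered the cover onto the rim without a drop, held the green key at its stop for about 1 s at 13–15 N, released it with the arm clear, and handed the job in at 18 s; no verdict came back.

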